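Restock the bottle tote and raise its carry handle

TASK

Restock the red carry tote: stand one blue spare bottle from the black mat upright in each pocket that is empty, setting the bottles down on the pocket floor rather than dropping them. Leave what is already in the tote, the green bottle and everything else on the bench where it is. When the tote is full, swing its carry handle up and over, past upright, until it rests against its end stop and stays there by itself.

Things in the scene. Friction and masses are not known exactly. Their poses are not given: they have to be found in the camera images.
- tote: red open steel tote fixed to the bench, 136 (x) by 196 (y) by 55 high, walls 4 thick, 2 x 3 pockets of about 62 by 60, 51 deep, a yellow disc on each floor. Origin at the centre of its underside; x points away from the side where the lowered handle lies, y along the long side. Pocket centres x = -33, 33; y = -64, 0, 64. Four pockets are occupied, two empty; which varies
- pocket0 (a point): centre of the floor of the tote's pocket at x = -33, y = -64 mm in the tote's frame
- pocket1 (a point): centre of the floor of the tote's pocket at x = -33, y = 0 mm in the tote's frame
- pocket2 (a point): centre of the floor of the tote's pocket at x = -33, y = 64 mm in the tote's frame
- pocket3 (a point): centre of the floor of the tote's pocket at x = 33, y = -64 mm in the tote's frame
- pocket4 (a point): centre of the floor of the tote's pocket at x = 33, y = 0 mm in the tote's frame
- pocket5 (a point): centre of the floor of the tote's pocket at x = 33, y = 64 mm in the tote's frame
- stock0: round squeeze bottle, blue with a paper label, 124 tall: body 48 diameter up to height 80, shoulder tapering to height 90, then a white cap of 28 diameter from height 90 to 124 (take it by the cap from above). Origin at the centre of its underside, z up. Already stands in one of the tote's pockets
- stock1: round squeeze bottle, blue with a paper label, 124 tall: body 48 diameter up to height 80, shoulder tapering to height 90, then a white cap of 28 diameter from height 90 to 124 (take it by the cap from above). Origin at the centre of its underside, z up. Already stands in one of the tote's pockets
- stock2: round squeeze bottle, blue with a paper label, 124 tall: body 48 diameter up to height 80, shoulder tapering to height 90, then a white cap of 28 diameter from height 90 to 124 (take it by the cap from above). Origin at the centre of its underside, z up. Already stands in one of the tote's pockets
- pot: grey round pot with a white lid, 52 diameter, 64 tall, already standing in one of the tote's pockets, which is thereby occupied. Origin at the centre of its underside, z up
- spare0: round squeeze bottle, blue with a paper label, 124 tall: body 48 diameter up to height 80, shoulder tapering to height 90, then a white cap of 28 diameter from height 90 to 124 (take it by the cap from above). Origin at the centre of its underside, z up. A spare, about 0.16 kg, standing on the black mat beside the tote
- spare1: round squeeze bottle, blue with a paper label, 124 tall: body 48 diameter up to height 80, shoulder tapering to height 90, then a white cap of 28 diameter from height 90 to 124 (take it by the cap from above). Origin at the centre of its underside, z up. A spare, about 0.16 kg, standing on the black mat beside the tote
- other: round squeeze bottle, green with a paper label, 124 tall: body 48 diameter up to height 80, shoulder tapering to height 90, then a black cap of 28 diameter from height 90 to 124 (take it by the cap from above). Origin at the centre of its underside, z up. Another product, standing on the mat among the spares; not wanted in the tote
- mat: black rubber mat fixed on the bench, 180 (x) by 250 (y) by 3 thick, on which the spares stand. Origin at the centre of its underside
- handle (a joint): angle (rad) of the tote's carry handle, a 0.2 kg steel bail 212 wide hinged on the tote's end walls. 0: lowered, level, sticking out on the tote's -x side (the start); 1.57: upright; 1.85: end stop, leaning 16 degrees past upright towards the tote's +x. Let go short of upright it falls back, past upright it drops against the stop and stays
- grip (a point): middle of the handle's round black rubber grip, 16 diameter and 110 long, along the tote's y; 125 from the hinge axis; 45 above the bench when lowered
- hinge (a point): middle of the handle's hinge axis, fixed on the tote 45 above its underside at x = 0, y = 0; the axis runs along the tote's y
- tape: roll of yellow tape lying flat, 96 diameter, 24 high, bystander. Origin at the centre of its underside
- screwdriver: screwdriver lying on the bench, bystander; origin under its middle
- wrench: steel wrench lying on the bench, bystander; origin under its middle
- hammer: hammer lying on the bench, bystander; origin under its middle
- tub: white open tub, 110 diameter, 100 tall, bystander; origin at the centre of its underside
- spraycan: green spray can, 56 diameter, 170 tall, bystander; origin at the centre of its underside

How it is judged:
On the way, in this order (a step that is already met when the one before it is completed fails the run):
1. every pocket of the tote holds one item, both spares standing upright on the pocket floors and released (distance between any of stock0, stock1, stock2, pot, spare0, spare1 and pocket0 below 0.016 m and distance between any of stock0, stock1, stock2, pot, spare0, spare1 and pocket1 below 0.016 m and distance between any of stock0, stock1, stock2, pot, spare0, spare1 and pocket2 below 0.016 m and distance between any of stock0, stock1, stock2, pot, spare0, spare1 and pocket3 below 0.016 m and distance between any of stock0, stock1, stock2, pot, spare0, spare1 and pocket4 below 0.016 m and distance between any of stock0, stock1, stock2, pot, spare0, spare1 and pocket5 below 0.016 m and angle between each of spare0, spare1's own z axis and vertical below 0.12 rad and linear speed of each of spare0, spare1 below 0.03 m/s and contact force between the fingers and spare0 below 0.1 N and contact force between the fingers and spare1 below 0.1 N), for 0.2 s.
2. after that, the handle is past upright and at its end stop (value of joint handle above 1.78 rad), for 0.2 s.
At the end, for the whole second after the job is handed in: Every one of the six pockets has a bottle or the pot standing in it (underside within 16 mm of the centre of the pocket floor), both spares are upright (within 0.12 rad), at rest and released, and the handle rests at its end stop (beyond 1.78 rad) (all of step 1 and value of joint handle above 1.78 rad and velocity of joint handle below 0.1 rad/s); the robot touches nothing.
It fails at once if an item already in the tote is lifted out or displaced (moved over 25 mm) (distance of any of stock0, stock1, stock2, pot from where it was at the start of the episode above 0.025 m).
It fails at once if the green bottle is moved over 30 mm (distance of other from where it was at the start of the episode above 0.03 m).
It fails at once if a bystander on the bench is moved over 30 mm (distance of any of tape, screwdriver, wrench, hammer, tub, spraycan from where it was at the start of the episode above 0.03 m).
It fails at once if a spare is dropped: it moves faster than 0.6 m/s out of the fingers (a fall of about 20 mm) ((contact force between the fingers and spare0 below 0.01 N and linear speed of spare0 above 0.6 m/s) or (contact force between the fingers and spare1 below 0.01 N and linear speed of spare1 above 0.6 m/s)).
It also fails if it takes over 72 s, if anything falls off the work surface, if the arm or the gripper's body presses on something with over 40 N, if the wrist force passes 120 N, or if a joint passes its speed limit or range.

ROBOT

A 6-joint arm with a two-finger parallel gripper is mounted at the origin on the work surface. World frame = base frame: x ahead of the robot, y to its left, z up, the work surface at z = 0. Lengths are in m, angles in rad, forces in N, time in s.
With the tool pointing down it reaches from about 0.225 to 0.725 m from the base axis. Payload 3.1 kg.
Tool frame: the origin (TCP) lies midway between the tips of the shut fingers; the grasp point (between the pads) lies 19 mm behind it (r.grip_point_offset is the distance from the TCP to the grasp point, in m); z points along the fingers, y is the line along which they close (so a half turn about z gives the same grasp; the last joint's range is limited). The gripper opens to 85 mm and grips with 20 to 120 N. Pads are 22 mm wide; open, the fingers measure 114 mm over their backs; the gripper's body (76 mm by 85 mm) begins 54 mm behind the grasp point. The pads swing forward as they close: fully open they stand 13 mm farther back than shut.
Start: joints at [-1.468, 0.048, 0.099, 1.622, 0, 1.443], TCP at [0.12, -0.511, 0.2] pointing down, gripper open.
Joint ranges: [-2.91, 2.91], [-0.99, 1.94], [-1.21, 1.42], [-2.12, 2.29], [-1.49, 1.47], [-3.14, 3.14]. Speed limits (rad/s): [2.79, 2.79, 3.14, 3.14, 3.14, 3.14].

INTERFACE

Orientations are given as a unit quaternion [x, y, z, w].
In Python, from plant import r, viewer gives the robot as it stands. Calls block until the motion is done:
- r.goto(position, orientation): joint-space move of the TCP to a pose.
- r.servo_line(position, rate=0.15, orientation=None): straight line of the TCP; orientation=None keeps the orientation; rate is the mean speed in m/s.
- r.set_joints(angles): joint-space move.
- r.command_gripper(opening, strength=None): finger opening in m; strength is the grip in N (None keeps the last); returns when the fingers have stopped.
- r.sleep(seconds).
- r.solve_ik(position, orientation): joint angles nearest the present ones, or None.
- viewer.get_image(name): name is "scene" or "side" or "wrist"; returns a dict with "image" (400x640x3 uint8, blue, green, red), "z_map" (400x640 float32, m along the optical axis (not along the pixel's ray), 0 where there is no reading), "camera_matrix" (3x3 intrinsics, pixels), "R" (3x3) and "t" (3): a world point X has camera coordinates R X + t. Camera axes: x right, y down, z forward; pixel columns grow to the right and rows downward; lengths in m; the calibration is good to about 2 mm. A picture is of the moment at which its call begins.
A pose or a line that the arm cannot do raises r.IKError and nothing moves.
- r.finish_job(): hands the job in; it is judged then, once.
Readings, each from a call of its own:
- r.current_time(): time.
- r.current_joints(): joint angles.
- r.current_qd(): joint speeds.
- r.current_effort(): joint torques, N m.
- r.current_tool_pos(): TCP position.
- r.current_orientation(): TCP orientation.
- r.current_ft_force(): force on the tool from outside, world axes, zero at the start.
- r.current_moment(): the same for the moment, N m.
- r.current_grip_width(): finger opening in m.
- r.current_finger_force(): force on a finger pad.
Only numpy, scipy, OpenCV 4.12 (cv2) and the standard library are available. Lean on these libraries where they do the work, as an engineer would, in place of code of your own. Each camera call takes 0.05 s, during which the arm holds its last target. There are 200 camera calls.

## Working session

There is one attempt and no reset: what is moved stays moved. The work goes in short steps, each a Python script; the robot and the scene stay as the last script left them, time stands still between calls to the robot, and variables do not carry over. Pictures are saved under pics/ and viewed, at most 10 in all, crops included, and the job is handed in when it is done.

```bash
mkdir -p pics; ls
cat > h.py <<'E'
import numpy as np, cv2
from plant import r, viewer
def cloud(d):
    z=d["z_map"]; K=d["camera_matrix"]; v,u=np.indices(z.shape)
    P=np.stack([(u-K[0,2])/K[0,0]*z,(v-K[1,2])/K[1,1]*z,z],-1)
    W=(P-d["t"])@d["R"]; W[z<=0]=np.nan
    return W
def ray(d,u,v,h):
    c=-d["R"].T@d["t"]; q=d["R"].T@np.linalg.inv(d["camera_matrix"])@[u,v,1]
    return c+q*(h-c[2])/q[2]
E
python3 - <<'E'
from h import *
ims=[]
for n in("scene","side","wrist"):
    d=viewer.get_image(n); cv2.imwrite(f"pics/{n}0.png",d["image"]); np.savez(f"{n}0.npz",**d)
    print(n,-d["R"].T@d["t"],d["R"][2],(d["z_map"]>0).mean())
print(r.current_orientation(),r.grip_point_offset,r.current_time())
E
```

```text
pics
scene [ 1.07129281 -0.25619819  1.02670294] [-0.43045982  0.23906774 -0.87037404] 0.99578125
side [0.19834104 0.71878127 1.01927449] [ 0.31526466 -0.56902934 -0.75948259] 0.9959765625
wrist [ 0.18235882 -0.49595407  0.37280374] [-0.2511876  -0.05759818 -0.96622318] 0.99577734375
[ 9.93348324e-01  1.15144444e-01  4.32270776e-06 -9.29335407e-04] 0.0187 0.15
```

View pics/scene0.png

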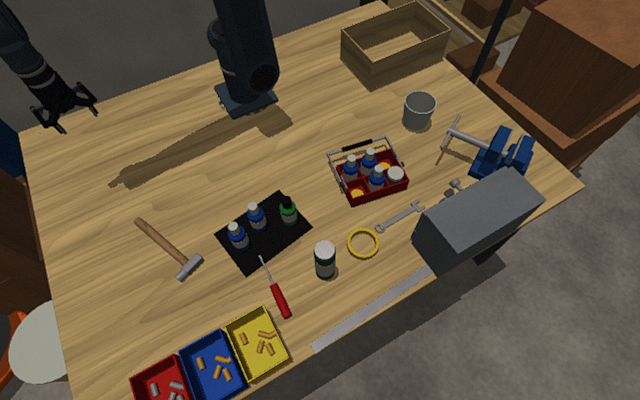

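View pics/side0.png

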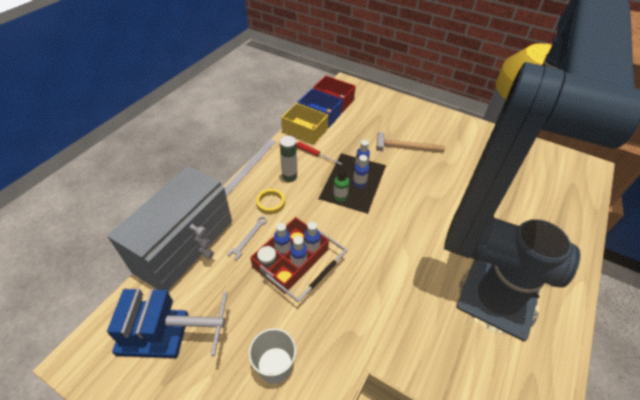

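The scene view shows the mat near (262,233), with spares at (237,233) and (256,214) and the green bottle at (289,208). The tote is near (368,178), with empty yellow discs near (384,167) and (357,193). The side view agrees, with its discs at (297,238) and (285,277).

```bash
cat >> h.py <<'E'
def caps(d,zlo=.112,zhi=.135):
    W=cloud(d); hsv=cv2.cvtColor(d["image"],cv2.COLOR_BGR2HSV)
    m=((W[...,2]>zlo)&(W[...,2]<zhi)&(np.hypot(W[...,0],W[...,1])>.25)).astype(np.uint8)
    n,l,s,c=cv2.connectedComponentsWithStats(m)
    return [(c[i].round(1),s[i,4],np.nanmedian(W[l==i],0).round(4),np.median(hsv[l==i],0)) for i in range(1,n) if s[i,4]>15]
def red(d):
    W=cloud(d); b,g,rr=[d["image"][...,i].astype(int) for i in range(3)]
    return W,((rr>70)&(rr>2.2*g)&(rr>2.2*b)&(W[...,2]>.047)&(W[...,2]<.062))
E
python3 - <<'E'
from h import *
for n in("scene","side"):
    d=np.load(f"{n}0.npz"); 
    for c in caps(d): print(n,*c)
    W,m=red(d); p=W[m][:,:2].astype(np.float32); print(len(p),cv2.minAreaRect(p))
    b=d["image"].max(-1); k=(b<40)&(abs(W[...,2]-.003)<.004)&(np.hypot(W[...,0],W[...,1])>.25)
    n_,l,s,c=cv2.connectedComponentsWithStats(k.astype(np.uint8)); i=1+s[1:,4].argmax()
    print("mat",cv2.minAreaRect(W[l==i][:,:2].astype(np.float32)))
E
```

```text
scene [16.6  2.5] 119 [-0.848  -0.6456  0.1208] [19. 32. 62.]
scene [396.3  33.4] 1109 [0.1282 0.6033 0.1235] [ 19. 120.  64.]
scene [567.   70.2] 737 [0.6045 0.9901 0.1231] [ 13. 149.  45.]
scene [514.9 147.9] 16 [0.7622 0.5908 0.1265] [15.5 30.  53.5]
scene [492.2 155.5] 81 [0.7491 0.5099 0.1247] [108. 191.  37.]
scene [370.1 152.5] 74 [0.5519 0.1971 0.1269] [ 29.   22.  151.5]
scene [351.5 159.2] 75 [0.5449 0.1343 0.1269] [ 30.  22. 149.]
scene [515.1 165.3] 79 [0.8108 0.5441 0.1258] [108. 190.  38.]
scene [378.7 169.7] 81 [0.6182 0.1832 0.1265] [ 30.  22. 156.]
scene [286.3 200.7] 85 [ 0.5725 -0.1024  0.126 ] [67. 64. 11.]
scene [252.8 207.1] 89 [ 0.5445 -0.1939  0.1265] [ 30.  21. 157.]
scene [455.7 240.8] 311 [0.9261 0.1795 0.1237] [90. 14. 37.]
scene [233.3 227.3] 100 [ 0.5746 -0.2662  0.1267] [ 30.  22. 155.]
scene [325.3 264.1] 67 [ 0.7951 -0.1045  0.1246] [30. 38. 59.]
183 ((0.6304445266723633, -0.12369328737258911), (0.1865042895078659, 0.8703709244728088), 8.928335189819336)
mat ((0.5622387528419495, -0.1917422115802765), (0.1793508529663086, 0.246901735663414), 9.7179212
[... 503 characters left out ...]
 [ 23.   23.  219.5]
side [312.1 226.5] 82 [0.536  0.1422 0.1258] [ 23.   24.  222.5]
side [164.5 238.5] 18 [0.8576 0.3894 0.1312] [ 20.   8. 111.]
side [163.3 254.5] 394 [0.8105 0.4343 0.1213] [90.  6. 72.]
side [297.8 241. ] 90 [0.5433 0.2051 0.1261] [ 24.   22.  217.5]
side [129.9 320.5] 205 [0.76   0.6048 0.1262] [110.  26.  74.]
side [159.4 321.6] 227 [0.7002 0.5695 0.1239] [110. 134.  61.]
side [388.4 387.3] 172 [0.1749 0.4251 0.1238] [ 19. 109. 119.]
328 ((0.7017576694488525, -0.17566579580307007), (0.20145933330059052, 1.0172767639160156), 18.543174743652344)Traceback (most recent call last):
  File "<stdin>", line 7, in <module>
ValueError: attempt to get argmax of an empty sequence
```

```bash
cat >> h.py <<'E'
def q(a): return [np.cos(a/2),np.sin(a/2),0,0]
E
python3 - <<'E'
from h import *
out=[]
for n,p in(("matw",[.54,-.19,.30]),("totew",[.55,.17,.30])):
    r.goto(p,q(.2)); d=viewer.get_image("wrist"); np.savez(n+".npz",**d); out.append(d["image"])
    for c in caps(d): print(n,*c)
    W,m=red(d); print(m.sum(), cv2.minAreaRect(W[m][:,:2].astype(np.float32)) if m.sum() else 0)
print(r.current_time())
cv2.imwrite("pics/w1.png",cv2.resize(np.vstack(out),(480,600)))
E
```

```text
matw [ 16.6 110.8] 834 [0.5384 0.132  0.1272] [ 29.  31. 181.]
matw [241.8 128.2] 584 [ 0.5676 -0.1018  0.1268] [47. 38. 32.]
matw [389.  157.2] 560 [ 0.5686 -0.263   0.1267] [ 29.  30. 202.]
matw [319.4 170.8] 516 [ 0.5391 -0.1916  0.1268] [ 28.  31. 123.]
1450 ((0.6349325180053711, -0.165455162525177), (0.16966679692268372, 0.7759957313537598), 10.76428508758545)
totew [597.9  20.5] 883 [ 0.7501 -0.069   0.1232] [52. 56. 63.]
totew [312.6 109.8] 555 [0.612  0.1878 0.1279] [ 28.  30. 119.]
totew [289.  167.7] 526 [0.5469 0.2013 0.1277] [ 28.  31. 115.]
totew [343.  185.3] 522 [0.5393 0.1392 0.1278] [ 29.  30. 191.]
totew [551.  200.7] 652 [ 0.568  -0.0955  0.1265] [60. 41. 28.]
totew [614.2 238.4] 671 [ 0.5392 -0.1857  0.1262] [ 29.  31. 169.]
totew [  1.9 349.7] 24 [0.2286 0.5324 0.1151] [ 20. 114.  89.]
2367 ((0.578018069267273, 0.19583596289157867), (0.19531646370887756, 0.13608063757419586), 80.53335571289062)
3.5417
```

View pics/w1.png

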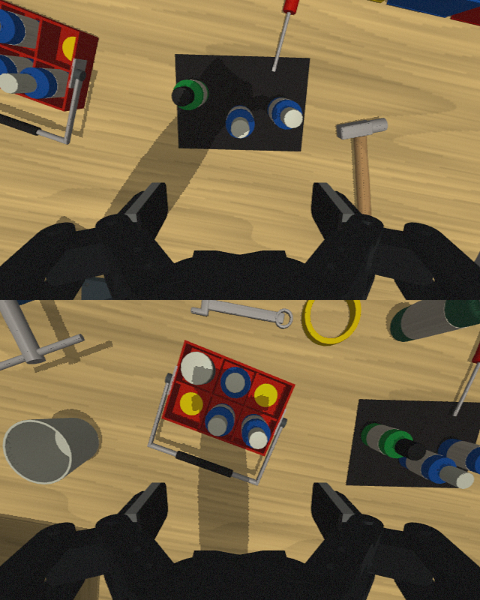

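The lower wrist picture shows the pot in pocket5, with bottles in pockets 4, 1 and 0. The yellow discs at (265,395) and (191,403) in the collage mark pockets 3 and 2 as empty. I'll check the disc positions against the tote frame, then place the first spare.

```bash
cat >> h.py <<'E'
def tote():
    W,m=red(np.load("totew.npz")); (c,s,a)=cv2.minAreaRect(W[m][:,:2].astype(np.float32))
    return np.array(c), np.deg2rad(a-90)
T0,TA=tote()
def tp(x,y): return T0+np.array([np.cos(TA)*x-np.sin(TA)*y,np.sin(TA)*x+np.cos(TA)*y])
def pick_place(s,p,yaw):
    r.goto([*s,.27],q(yaw)); r.command_gripper(.055,40)
    r.servo_line([*s,.095],.12); r.command_gripper(.0,40); print("w",r.current_grip_width(),r.current_finger_force())
    r.servo_line([*s,.27],.15); print("lifted",r.current_grip_width(),r.current_ft_force().round(2) if hasattr(r.current_ft_force(),'round') else r.current_ft_force())
    r.servo_line([*p,.27],.2,q(TA)); r.sleep(.3); f0=np.array(r.current_ft_force())
    r.servo_line([*p,.105],.12); r.servo_line([*p,.0965],.03); print("df",np.array(r.current_ft_force())-f0,r.current_tool_pos())
    r.sleep(.2); r.command_gripper(.052); r.servo_line([*p,.30],.15); print("t",r.current_time(),r.current_grip_width())
E
python3 - <<'E'
from h import *
print(T0,TA)
d=np.load("totew.npz"); hsv=cv2.cvtColor(d["image"],cv2.COLOR_BGR2HSV); W=cloud(d)
m=(cv2.inRange(hsv,(18,130,60),(35,255,255))>0)&(W[...,2]<.012)&(np.hypot(*(W[...,:2]-T0).transpose(2,0,1))<.12)
n,l,s,c=cv2.connectedComponentsWithStats(m.astype(np.uint8))
for i in range(1,n):
    if s[i,4]>40: print(c[i],s[i,4],ray(d,*c[i],.004)[:2])
print("p3",tp(.033,-.064),"p2",tp(-.033,.064))
S=[c for c in caps(np.load("matw.npz"),.122) if c[2][1]<-.15]
print([c[2] for c in S],[ray(np.load("matw.npz"),*c[0],.127) for c in S])
for x in S:
    for p in (tp(.033,-.064),tp(-.033,.064)):
        print([r.solve_ik([*a,z],q(TA)) is not None for a,z in((x[2][:2],.27),(x[2][:2],.095),(p,.27),(p,.0965))])
for y in (TA+np.pi/2,TA-np.pi/2):
    for th in (0,.8,1.57,1.85):
        g=tp(-.125*np.cos(th),0); print(y,th,r.solve_ik([*g,.033+.125*np.sin(th)],q(y)))
E
```

```text
[0.57801807 0.19583596] -0.16522411192516998
[354.09281046 126.66666667] 765 [0.60051374 0.12708327]
[254.8172043 137.9233871] 744 [0.55646462 0.26444794]
p3 [0.60004236 0.12727992] p2 [0.55599378 0.264392  ]
[array([ 0.5683, -0.2639,  0.1268]), array([ 0.5385, -0.1918,  0.1269])] [array([ 0.56839347, -0.26372087,  0.127     ]), array([ 0.5383391 , -0.19180109,  0.127     ])]
[True, True, True, True]
[True, True, True, True]
[True, True, True, True]
[True, True, True, True]
1.4055722148697265 0 [ 0.31092964  0.02305641 -0.2599232   1.28781672  0.          2.04695008]
1.4055722148697265 0.8 [ 0.27826005  0.07039345 -0.03089693  1.46950595  0.          2.01428049]
1.4055722148697265 1.57 [0.21688864 0.26714609 0.26133944 1.56498967 0.         1.95290907]
1.4055722148697265 1.85 [0.19669654 0.35114042 0.35541363 1.57506954 0.         1.93271698]
-1.7360204387200666 0 [ 0.31092964  0.02305641 -0.2599232   1.28781672  0.         -1.09464257]
-1.7360204387200666 0.8 [ 0.27826005  0.07039345 -0.03089693  1.46950595  0.         -1.12731216]
-1.7360204387200666 1.57 [ 0.21688864  0.26714609  0.26133944  1.56498967  0.         -1.18868358]
-1.7360204387200666 1.85 [ 0.19669654  0.35114042  0.35541363  1.57506954  0.         -1.20887567]
```

Run:
```python
from h import *
pick_place([.5384,-.1918],tp(.033,-.064),TA)
r.goto([.53,.17,.30],q(TA)); d=viewer.get_image("wrist"); cv2.imwrite("pics/w2.png",d["image"])
for c in caps(d,.122): print(*c)
```

```text
w -0.0002664304291033514 3.410363509688068
lifted 0.00045579222768332874 [-0.6  -0.64 -0.71]Traceback (most recent call last):
  File "<stdin>", line 2, in <module>
  File "h.py", line 29, in pick_place
    r.servo_line([*p,.27],.2,q(TA)); r.sleep(.3); f0=np.array(r.current_ft_force())
    ~~~~~~~~~~~~^^^^^^^^^^^^^^^^^^^
plant.IKError: the arm cannot follow that straight line within its joint ranges
```

The fingers shut to zero width, so the grasp missed. I'll look again before doing anything else.

Run:
```python
from h import *
print(r.current_tool_pos(),r.current_orientation(),r.current_joints())
d=viewer.get_image("scene"); cv2.imwrite("pics/s3.png",cv2.resize(d["image"][150:290,180:440],None,fx=3,fy=3))
for c in caps(d): print(*c) if c[2][0]>.4 and c[2][1]<.3 else 0
d=viewer.get_image("side")
for c in caps(d): print(*c) if c[2][0]>.4 and c[2][1]<.3 else 0
```

```text
[ 0.53800065 -0.19163888  0.26883677] [ 9.96588944e-01 -8.25193112e-02 -9.54062946e-04 -3.59788418e-04] [-4.59581380e-01  2.06029352e-01  4.11528056e-01  1.77833406e+00
 -3.33353881e-05  2.84723790e+00]
[370.1 152.5] 77 [0.5508 0.1971 0.1258] [ 30.  21. 159.]
[351.5 159.2] 76 [0.5442 0.1345 0.1263] [ 30.   21.  156.5]
[378.7 169.8] 82 [0.618  0.1836 0.1263] [ 30.  22. 165.]
[286.2 200.7] 84 [ 0.5739 -0.1029  0.1263] [115.  81.  10.]
[252.8 207.1] 87 [ 0.5445 -0.1933  0.127 ] [30. 23. 93.]
[454.9 241.1] 319 [0.925  0.1795 0.1232] [100.  13.  39.]
[233.2 227.2] 97 [ 0.574  -0.2663  0.1265] [ 28.  21. 168.]
[325.3 264. ] 69 [ 0.7944 -0.1042  0.1235] [26. 38. 64.]
[24.   9.6] 281 [ 2.4665 -0.2707  0.1226] [ 18.  18. 115.]
[364.4 143.4] 53 [ 0.5659 -0.2594  0.125 ] [ 24.  26. 219.]
[288.2 155.1] 89 [ 0.7531 -0.0686  0.1236] [28. 52. 92.]
[362.8 158.8] 61 [ 0.5359 -0.1865  0.1242] [ 24.  25. 137.]
[342.2 172.2] 65 [ 0.565  -0.0941  0.1246] [17. 85. 49.]
[212.7 212.8] 171 [0.8097 0.2504 0.1226] [19.  9. 84.]
[280.8 227.6] 86 [0.6096 0.1916 0.1259] [ 24.   22.5 228.5]
[312.  226.5] 82 [0.5363 0.142  0.1256] [ 24.   21.5 230. ]
[297.8 241. ] 90 [0.544  0.2049 0.1262] [ 25.   21.5 226.5]
```

View pics/s3.png

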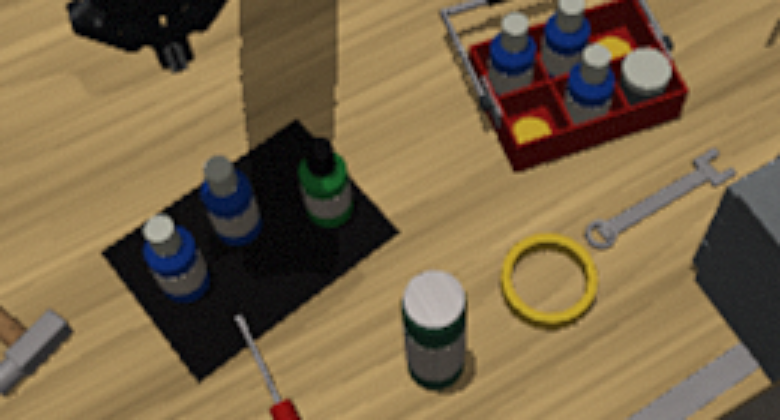

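The view shows the bottle untouched at (228,200) in the crop, so the fingers closed on air. I'll open, descend partway, and check where the fingers really are.

Run:
```python
from h import *
r.command_gripper(.055,40); print(r.current_grip_width())
r.servo_line([.5384,-.1918,.13],.1); print(r.current_tool_pos(),r.current_time())
r.sleep(.5); print(r.current_tool_pos())
a=viewer.get_image("side"); b=viewer.get_image("scene")
def pr(d,X):
    p=d["camera_matrix"]@(d["R"]@np.array(X)+d["t"]); return p[:2]/p[2]
print(pr(a,r.current_tool_pos()),pr(b,r.current_tool_pos()))
A=cv2.resize(a["image"][90:220,300:430],None,fx=3,fy=3);B=cv2.resize(b["image"][130:260,190:320],None,fx=3,fy=3)
cv2.imwrite("pics/s4.png",np.hstack([A,B]))
```

```text
0.05485442617789152
[ 0.5389763  -0.19209523  0.13096722] 11.0083
[ 0.53840398 -0.19179964  0.13002246]
[363.02229167 156.34708757] [252.32285114 204.65677281]
```

View pics/s4.png

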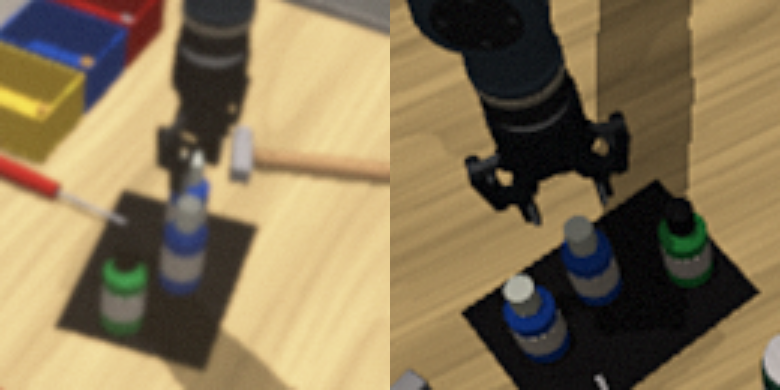

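Run:
```python
from h import *
c=np.array(r.current_tool_pos())
for n in("scene","side"):
    W=cloud(viewer.get_image(n)); D=W-c
    m=(np.abs(D[...,:2]).max(-1)<.09)&(W[...,2]>.128)&(W[...,2]<.25)
    P=W[m]; 
    for lo in np.arange(.128,.2,.008):
        s=P[(P[:,2]>=lo)&(P[:,2]<lo+.008)]
        if len(s): print(n,round(lo,3),len(s),s[:,:2].min(0).round(3),s[:,:2].max(0).round(3))
print(r.current_ft_force())
```

```text
scene 0.128 55 [ 0.53  -0.278] [ 0.585 -0.102]
scene 0.16 3 [ 0.526 -0.226] [ 0.543 -0.219]
scene 0.168 7 [ 0.541 -0.232] [ 0.556 -0.155]
scene 0.176 21 [ 0.538 -0.233] [ 0.557 -0.153]
scene 0.184 19 [ 0.531 -0.233] [ 0.557 -0.155]
scene 0.192 12 [ 0.54  -0.232] [ 0.557 -0.154]
side 0.128 4 [ 0.527 -0.198] [ 0.563 -0.104]
side 0.16 6 [ 0.526 -0.22 ] [ 0.538 -0.156]
side 0.168 22 [ 0.521 -0.223] [ 0.549 -0.151]
side 0.176 28 [ 0.521 -0.221] [ 0.55 -0.15]
side 0.184 26 [ 0.522 -0.227] [ 0.551 -0.15 ]
side 0.192 20 [ 0.521 -0.222] [ 0.548 -0.148]
[-0.11740419 -0.19105264  0.71726528]
```

Run:
```python
from h import *
for w in (0,.028):
    r.command_gripper(w,40); r.sleep(.2); c=np.array(r.current_tool_pos())
    for n in("scene","side"):
        W=cloud(viewer.get_image(n)); D=W-c
        m=(np.abs(D[...,:2]).max(-1)<.06)&(W[...,2]>.134)&(W[...,2]<.19)
        P=W[m]; k=P[:,2]<np.min(P[:,2])+.02; print(w,n,np.sort(P[:,2])[:5].round(4),P[k,:2].min(0).round(4),P[k,:2].max(0).round(4))
print(r.current_time(),c)
```

```text
0 scene [0.1671 0.1674 0.1674 0.1697 0.1703] [ 0.5438 -0.2064] [ 0.553  -0.1806]
0 side [0.1608 0.1609 0.1622 0.1653 0.1654] [ 0.5258 -0.1954] [ 0.5458 -0.1755]
0.028 scene [0.1677 0.1681 0.1684 0.1685 0.1696] [ 0.5316 -0.2203] [ 0.555  -0.1667]
0.028 side [0.1616 0.1617 0.1618 0.1623 0.1623] [ 0.5228 -0.2102] [ 0.549  -0.1636]
13.2583 [ 0.53840541 -0.19182713  0.1300282 ]
```

Both cameras put the shut fingertips about 30 mm above the reported TCP. I'll settle it with a guarded touch on bare bench.

Run:
```python
from h import *
r.command_gripper(0); r.servo_line([.5384,-.1918,.2],.2)
r.goto([.42,0,.10],q(TA)); r.servo_line([.42,0,.03],.1); r.sleep(.2)
print(r.current_tool_pos(),r.current_ft_force()); f0=r.current_ft_force()[2]
z=.03
while z>-.05:
    z-=.003; r.servo_line([.42,0,z],.03); f=r.current_ft_force()[2]-f0
    if abs(f)>3: break
print(z,f,r.current_tool_pos(),r.current_time())
r.servo_line([.42,0,.06],.15)
```

```text
[ 4.20824618e-01 -1.46053934e-04  3.09203926e-02] [-0.42506444 -0.14192441 -0.63670089]
-0.032999999999999995 9.825627583689334 [ 4.20566828e-01 -7.98374739e-05 -3.12558316e-02] 25.35
```

Contact came at a reported z of about -0.031, so the real tips sit 31 mm above the reported TCP. I'll apply that offset, and close along tote x, which keeps joint 6 in range.

```bash
cat >> h.py <<'E'
OFF=.031; Y=TA+np.pi/2
def L(p,z,v,o=None): r.servo_line([*p,z-OFF],v,o)
def pick_place(s,p):
    r.goto([*s,.24-OFF],q(Y)); r.command_gripper(.055,40)
    L(s,.095,.2); r.command_gripper(.0,40); w=r.current_grip_width(); print("w",w)
    assert .022<w<.034
    L(s,.245,.2); w=r.current_grip_width(); print("lifted",w,r.current_time()); assert .022<w<.034
    L(p,.245,.3); f0=np.array(r.current_ft_force())
    L(p,.105,.15); L(p,.0968,.03); r.sleep(.15); print("df",np.array(r.current_ft_force())-f0,r.current_tool_pos())
    r.command_gripper(.05); L(p,.245,.2); print("t",r.current_time())
E
python3 - <<'E'
from h import *
r.servo_line([.42,0,.24-OFF],.3)
pick_place([.5384,-.1918],tp(.033,-.064))
d=viewer.get_image("scene"); cv2.imwrite("pics/s5.png",cv2.resize(d["image"][130:270,190:450],None,fx=3,fy=3))
for c in caps(d): print(*c) if c[2][0]>.4 and c[2][1]<.3 else 0
E
```

```text
w 0.026807135200492032
lifted 0.026888746252059288 33.125
df [ 0.13230237 -0.27727144  7.81492564] [0.60114359 0.12748774 0.06719537]
t 37.2583
[351.6 159.1] 74 [0.5442 0.1341 0.1268] [30. 24. 91.]
[378.7 169.6] 80 [0.6174 0.1839 0.1269] [30. 24. 90.]
[359.6 175.2] 83 [0.6061 0.1238 0.1268] [30. 24. 91.]
[286.3 200.9] 88 [ 0.5734 -0.1024  0.1265] [101.5  58.   12. ]
[455.6 241.1] 315 [0.9282 0.1795 0.1229] [98. 13. 38.]
[233.2 227.2] 98 [ 0.5742 -0.2662  0.1265] [ 28.  22. 162.]
[324.9 264.3] 66 [ 0.794  -0.1045  0.123 ] [24.5 38.  62.5]
```

View pics/s5.png

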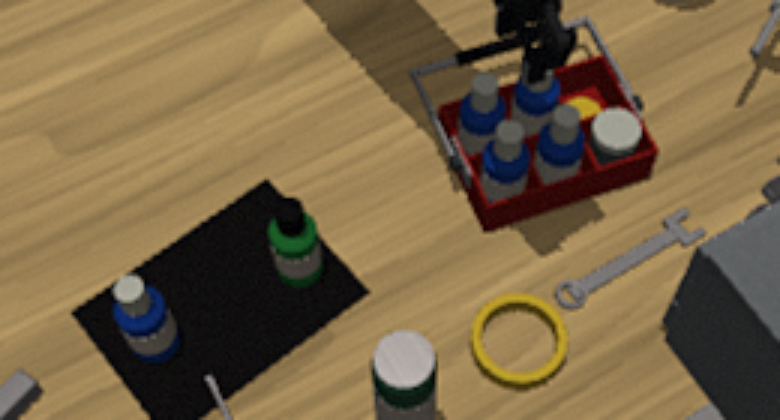

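The first spare stands in pocket3, with its cap at (510,130) in the crop and level with its neighbours. Now the second one, into pocket2.

Run:
```python
from h import *
pick_place([.5684,-.2637],tp(-.033,.064))
d=viewer.get_image("scene"); cv2.imwrite("pics/s6.png",cv2.resize(d["image"][130:230,310:440],None,fx=4,fy=4))
for c in caps(d): print(*c) if c[2][0]>.4 and c[2][1]<.3 else 0
for th in np.linspace(0,1.85,8):
    g=tp(-.125*np.cos(th),0); print(r.solve_ik([*g,.045-.012-OFF+.125*np.sin(th)],q(Y)) is not None,end=" ")
```

```text
w 0.02656546429037844
lifted 0.02671279509209003 41.125
df [-0.69598367  1.85056068  5.86774662] [0.55657482 0.26503934 0.06717949]
t 45.9333
[389.  146.4] 75 [0.5624 0.2596 0.1265] [30. 22. 89.]
[370.1 152.6] 77 [0.5521 0.1964 0.1265] [ 30.  22. 148.]
[351.5 159.2] 76 [0.5445 0.1339 0.1265] [ 30.  22. 152.]
[378.6 169.8] 83 [0.6185 0.1836 0.1261] [ 30.  22. 148.]
[359.7 175.1] 81 [0.6059 0.1239 0.1264] [ 30.  23. 154.]
[286.3 200.7] 85 [ 0.5735 -0.1024  0.1262] [90. 59. 13.]
[440.2 245. ] 242 [0.9033 0.179  0.1234] [99. 13. 37.]
[325.2 264.2] 64 [ 0.7946 -0.1044  0.1236] [30.  40.  60.5]
True True True True True True True True
```

View pics/s6.png

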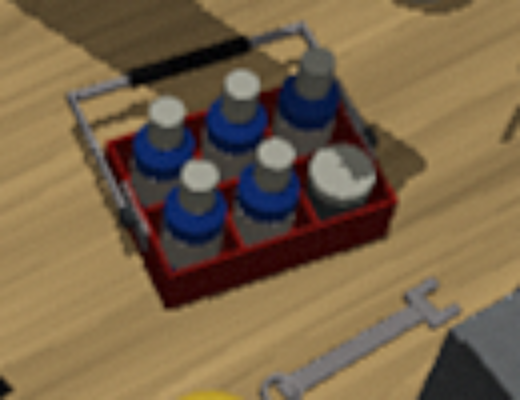

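All six pockets are filled, with spares at (200,180) and (318,70) in the crop, both upright. The handle grip is at (190,60). I'll swing it now along its arc.

Run:
```python
from h import *
d=np.load("totew.npz"); W=cloud(d); g=tp(-.125,0)
m=(d["image"].max(-1)<45)&(abs(W[...,2]-.047)<.012)&(np.hypot(W[...,0]-g[0],W[...,1]-g[1])<.07)
e=np.nanmedian(W[m],0); print(m.sum(),e,g); assert np.hypot(*(e[:2]-g))<.01
r.goto([*g,.24-OFF],q(Y)); r.command_gripper(.045,30); L(g,.033,.2); r.command_gripper(0,30)
w=r.current_grip_width(); print("w",w,r.current_time()); assert .010<w<.02
for th in np.linspace(0,1.84,11)[1:]:
    L(tp(-.125*np.cos(th),0),.033+.125*np.sin(th),.12)
print(r.current_grip_width(),r.current_ft_force(),r.current_time())
r.command_gripper(.045); L(tp(.034,0),.24,.2)
d=viewer.get_image("scene"); cv2.imwrite("pics/s7.png",cv2.resize(d["image"][110:230,310:440],None,fx=4,fy=4)); print(r.current_time())
```

```text
833 [0.45720801 0.21646716 0.05136122] [0.45472038 0.21639514]
w 0.014778990690875422 48.2833
0.014374892182735749 [1.6078843  3.26349079 3.62329736] 51.7
52.7333
```

View pics/s7.png

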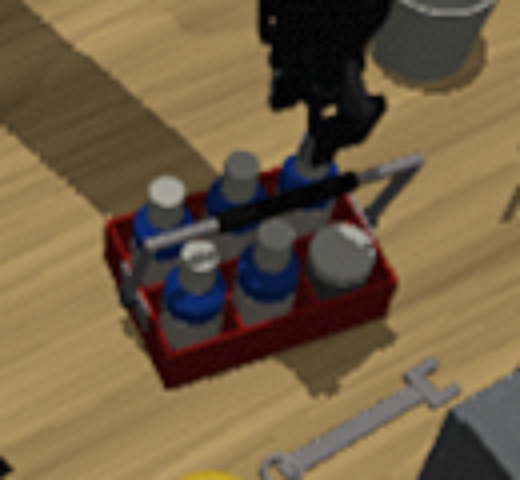

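The handle is up and leaning over the tote, with its grip at (290,205) in the crop, and the gripper is clear of it. I'll check the angle from depth and hand in.

Run:
```python
from h import *
L(tp(.034,0),.30,.25)
d=viewer.get_image("scene"); W=cloud(d); D=W[...,:2]-T0
x=D@[np.cos(TA),np.sin(TA)]; y=D@[-np.sin(TA),np.cos(TA)]
m=(abs(y)<.055)&(abs(x)<.09)&(abs(W[...,2]-.167)<.02); p=np.array([np.median(x[m]),np.median(W[m][:,2])-.045])
th=np.arctan2(p[1],-p[0]); print(m.sum(),p,th); ok=[c[2] for c in caps(d) if .4<c[2][0]<.7]; print(ok)
if th>1.75: r.finish_job(); print("handed in",r.current_time())
```

```text
192 [0.04152187 0.12606666] 1.8889706038177319
[array([0.6109, 0.9908, 0.1237]), array([0.5622, 0.26  , 0.1269]), array([0.5526, 0.1963, 0.1265]), array([0.5457, 0.1342, 0.1264]), array([0.6184, 0.1836, 0.1272]), array([0.6062, 0.1244, 0.1267]), array([ 0.5735, -0.103 ,  0.1265])]
the job is handed in; nothing more can be done
the job is handed in; nothing more can be done
```

I put the two blue spares upright in the empty pockets (2 and 3), swung the handle over to its end stop (camera depth reads about 1.89 rad, so at the 1.85 stop within error), and handed the job in at about 53 s; no verdict was shown.

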